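# Hover a leg flange over the threaded inserts of a stool seat

## Task

Take the rectangular four-hole leg flange out of the plywood bin and hold it hovering level about 20 mm above the stool seat board, each of its holes centred over a brass threaded insert so that I can drop the bolts straight through. Never let it touch the board, leave everything else where it is (the round flange stays in its bin compartment), and finish while still holding the flange still in the air.

Things in the scene. Friction and masses are not known exactly. Their poses are not given: they have to be found in the camera images.
- flange_tube (a point): Centre of the square socket tube that stands on the middle of the rectangular flange: dark steel, 32 x 32 mm outside, 45 mm tall, 4 mm wall, open at the top, sides parallel to the plate's edges (grip it by two opposite outer faces). The point is on the tube's axis, half-way up, 27.5 mm above the plate's underside, 22.5 mm below the tube's top; axes as flange.
- flange: The rectangular leg flange, loose, dark steel, 0.25 to 0.45 kg, lying flat: a plate 100 (own x) x 70 (own y) x 5 mm with four 12 mm through holes at x = +-36, y = +-22 mm, and the socket tube on its middle. Half a turn gives the same hole pattern. Origin in the middle of the plate's underside, z up.
- flange_under (a point): Middle of the underside of the flange's plate.
- hole_a (a point): Centre of the flange's hole at x = +36, y = +22 mm, at the underside.
- hole_b (a point): Centre of the diagonally opposite hole at x = -36, y = -22 mm, at the underside.
- board_top (a point): Middle of the top face of the stool seat board. Four brass threaded inserts (18 mm brass discs with a 6 mm dark bore) are flush in the top at x = +-36, y = +-22 mm from this point; axes along the board's edges, z up.
- seat_board: The stool seat board: pine, 300 (own x) x 240 (own y) x 27 mm, lying flat on the bench, fixed between three steel bench dogs 24 mm high, left or right on the bench, turned up to 0.25 rad. Origin in the middle of its underside.
- insert_a (a point): Mouth of the insert at x = +36, y = +22 mm in the board's frame, at the top face.
- insert_b (a point): Mouth of the diagonally opposite insert at x = -36, y = -22 mm, at the top face.
- stock_bin: Fixed open plywood bin, 298 (own x) x 152 (own y) x 40 mm high, 6 mm walls and floor, split by a wall across its middle into two compartments of 140 x 140 mm, centred at x = +-73 mm. One holds the rectangular flange, the other the round one. Origin in the middle of its underside. It lies on the other side of the bench from the board.
- round_flange: A different flange that does not fit: round plate 80 mm diameter, 5 mm thick, three holes, round tube 30 mm diameter standing to 35 mm. Loose; leave it in the other compartment. Origin under its centre.
- sanding_block: Cork sanding block 55 x 36 x 24 mm, loose, on the +x +y corner of the board. Leave it. Origin under its centre.
- bolt_tin: Shallow round tin of bolts, 44 mm diameter, 21 mm high, loose, on the -x -y corner of the board. Leave it. Origin under its centre.
- mallet: Wooden mallet lying at the far edge of the bench, head 75 x 125 x 55 mm, handle 200 mm along its own -y. Leave it. Origin under the head.
- glue_bottle: White glue bottle, 56 mm diameter, 130 mm high, standing at the far edge of the bench, to the right of the mallet. Leave it. Origin under its centre.
- screwdriver: Screwdriver lying between bin and board, pointing away from the robot. Leave it. Origin underneath it.
There are look-alikes about, which are no part of the job. Leave any pink or purple look-alike of the flange alone.

How it is judged:
On the way:
1. the rectangular flange is gripped and lifted clear of the bin's rim (height (world z) of flange_under above 0.045 m and contact force between flange and the fingers above 1 N), for 0.1 s.
At the end, for the whole second after the job is handed in: The flange is held in the gripper, still (under 20 mm/s) and level (within 4 degrees), its underside 8 to 35 mm above the board's top, each hole within 4 mm of the axis of an insert (either of the two ways round), touching neither board, bin, sanding block nor bolt tin (((horizontal distance between hole_a and insert_a below 0.004 m and horizontal distance between hole_b and insert_b below 0.004 m) or (horizontal distance between hole_a and insert_b below 0.004 m and horizontal distance between hole_b and insert_a below 0.004 m)) and z of flange_under in the frame of board_top between 0.008 and 0.035 m and angle between flange_under's own z axis and vertical below 0.07 rad and linear speed of flange below 0.02 m/s and contact force between flange and the fingers above 1 N and contact force between flange and seat_board below 0.2 N and contact force between flange and stock_bin below 0.2 N and contact force between flange and sanding_block below 0.2 N and contact force between flange and bolt_tin below 0.2 N); the arm keeps its last pose, push and grip.
It fails at once if the flange touches the seat board (contact force between flange and seat_board above 0.5 N).
It fails at once if the round flange is shifted by more than 25 mm (distance of round_flange from where it was at the start of the episode above 0.025 m).
It fails at once if another loose thing on the bench or board is shifted by more than 25 mm (distance of any of sanding_block, bolt_tin, mallet, glue_bottle, screwdriver from where it was at the start of the episode above 0.025 m).
It also fails if it takes over 38 s, if anything falls off the work surface, if the arm or the gripper's body presses on something with over 40 N, if the wrist force passes 120 N, or if a joint passes its speed limit or range.

## Robot

A 7-joint arm with a two-finger parallel gripper is mounted at the origin on the work surface. World frame = base frame: x ahead of the robot, y to its left, z up, the work surface at z = 0. Lengths are in m, angles in rad, forces in N, time in s.
With the tool pointing down it reaches from about 0.35 to 0.9 m from the base axis. Payload 8.1 kg.
Tool frame: the origin (TCP) lies midway between the tips of the shut fingers; the grasp point (between the pads) lies 19 mm behind it; z points along the fingers, y is the direction in which the jaws open and shut (so a half turn about z gives the same grasp; the last joint's range is limited). The gripper opens to 92 mm and grips with 3 to 60 N. Pads are 19 mm wide; open, the fingers measure 130 mm over their backs; the gripper's body (75 mm by 190 mm) begins 47 mm behind the grasp point.
Start: joints at [-1.206, 0.434, 0.025, 1.573, -0.012, 1.134, -0.075], TCP at [0.282, 0.558, 0.227] pointing down, gripper open.
Joint ranges: [-2.62, 2.62], [-0.44, 2.09], [-1.27, 1.32], [0.08, 2.57], [-1.32, 4.46], [0.12, 2], [-2.74, 2.74]. Speed limits (rad/s): [2.22, 2.22, 3.01, 3.01, 3.14, 3.14, 3.14].

## Interface

Orientations are given as a unit quaternion [x, y, z, w].
In Python, from bench import env gives the robot as it stands.
- The arm moves only by the tool move_arm, never from a script. Its argument "increments" is a list of rows, each a list of 3 entries, a list of its own where there are three numbers: the turn, a rotation vector about the tool's x, y, z in units of 8 degrees (1.0 is 8 degrees), then the shift along the tool's x, y, z in units of 25 cm (1.0 is 25 cm), then the gripper command: -1 is shut, 1 is fully open, values between are in proportion. A call has 1 to 20 rows; each row shifts and turns the pose as measured when the row begins, along the tool's axes as they then stand; what a row does not reach is not made up. A row lasts 1/8 s, in which the tool goes at most 62.5 mm and 10.7 degrees, less where a joint would pass 70% of its speed; a pose out of reach is approached as far as the arm can. A call with a number of a shift or a turn outside -1 to 1 is refused whole. A call with a gripper value outside its range is refused whole. The fingers move at their own pace and stop on an object; "grip_force" is the grip in N (left out, the last holds). Time passes only in rows, so rows that do not move let the fingers close. It gives the time, the measured TCP pose, the force and the opening at its end, in the units of the state.
- env.observe(): the state, without advancing time (a new reading comes with each control period).
- env.get_image(name): name is "scene" or "top"; returns a dict with "pixels" (420x560x3 uint8, red, green, blue), "K" (3x3 intrinsics, pixels), "k1" (the pictures are not rectified: a ray, as slopes to the right and down, at radius r is drawn at 1 + k1 r^2 times it, then the intrinsics apply), "cam_to_world" (4x4, takes a point from camera to world coordinates). Camera axes: x right, y down, z forward; pixel columns grow to the right and rows downward; lengths in m; the calibration is good to about 2 mm. A picture is of the moment at which its call begins. There is no depth.
- env.hand_in(): hands the job in, once; it reports no verdict.
The state is a dict: "time": time; "joint_pos": joint angles; "joint_velocities": joint speeds; "effort": joint torques, N m; "ee_pos": TCP position; "eef_rot": TCP orientation; "contact_force": force on the tool from outside, world axes, zero at the start; "ft_torque": the same for the moment, N m; "gripper_width": finger opening in m.
Only numpy, scipy, OpenCV 4.12 (cv2) and the standard library are available. Lean on these libraries where they do the work, as an engineer would, in place of code of your own. Each camera call takes 0.05 s, during which the arm holds its last target. There are 200 camera calls.

## Working session

There is one attempt and no reset: what is moved stays moved. The work goes in short steps, Python scripts to look and compute and a tool call to move; the robot and the scene stay as the last step left them, time stands still between calls to the robot, and variables do not carry over. Pictures are saved under pics/ and viewed, about 8 in all and at most 12, crops included, and the job is handed in when it is done.

Besides the shell and the picture viewer there is one more tool, called after "Request:" as a command line: name --argument value ..., lists and objects as JSON in quotes. move_arm: Moves the arm, as the interface text tells. Its arguments: {"type":"object","properties":{"increments":{"type":"array","items":{"type":"array"}},"grip_force":{"type":"number"}},"required":["increments"]}

```bash
mkdir -p pics; ls
cat > h.py <<'E'
import numpy as np, cv2
from bench import env
def grab(n):
    im=env.get_image(n); return im, cv2.cvtColor(im["pixels"],cv2.COLOR_RGB2BGR)
def ray(im,uv,z):
    K=np.array(im["K"]);T=np.array(im["cam_to_world"]);k=im["k1"]
    d=np.array([(uv[0]-K[0,2])/K[0,0],(uv[1]-K[1,2])/K[1,1]]);s=d.copy()
    for _ in range(30): s=d/(1+k*(s@s))
    v=T[:3,:3]@np.array([s[0],s[1],1]);o=T[:3,3]
    return o+v*(z-o[2])/v[2]
def proj(im,p):
    K=np.array(im["K"]);T=np.array(im["cam_to_world"])
    c=T[:3,:3].T@(np.array(p)-T[:3,3]);s=c[:2]/c[2];s=s*(1+im["k1"]*(s@s))
    return np.array([K[0,0]*s[0]+K[0,2],K[1,1]*s[1]+K[1,2]])
E
python3 - <<'E'
from h import *
for n in("scene","top"):
    im,b=grab(n);cv2.imwrite(f"pics/{n}0.png",b);print(n,np.round(im["cam_to_world"],3).tolist(),np.round(im["K"],1).tolist(),im["k1"])
s=env.observe();print({k:np.round(v,3).tolist() for k,v in s.items()})
E
```

```text
pics
scene [[0.344, 0.806, -0.482, 1.155], [0.939, -0.292, 0.181, -0.154], [0.005, -0.515, -0.857, 1.077], [0.0, 0.0, 0.0, 1.0]] [[449.7, 0.0, 281.6], [0.0, 449.7, 217.9], [0.0, 0.0, 1.0]] -0.02877622104234368
top [[0.019, -0.999, 0.05, 0.528], [-1.0, -0.02, -0.018, 0.078], [0.019, -0.049, -0.999, 1.101], [0.0, 0.0, 0.0, 1.0]] [[469.6, 0.0, 280.0], [0.0, 469.6, 205.1], [0.0, 0.0, 1.0]] 0.028833298783462514
{'time': 0.1, 'joint_pos': [-1.206, 0.435, 0.025, 1.574, -0.012, 1.134, -0.075], 'joint_velocities': [-0.001, -0.001, 0.0, -0.002, -0.001, 0.0, -0.0], 'effort': [0.003, -66.912, 0.988, -31.514, -0.061, 0.037, 0.0], 'ee_pos': [0.282, 0.557, 0.226], 'eef_rot': [0.232, 0.973, -0.001, -0.0], 'contact_force': [0.702, 0.186, -0.1], 'ft_torque': [0.024, -0.02, 0.018], 'gripper_width': 0.092}
```

View pics/top0.png

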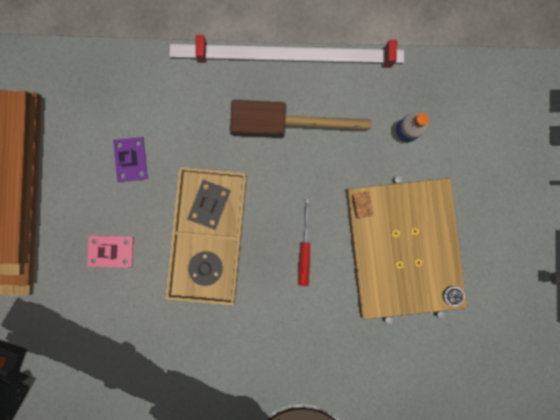

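View pics/scene0.png

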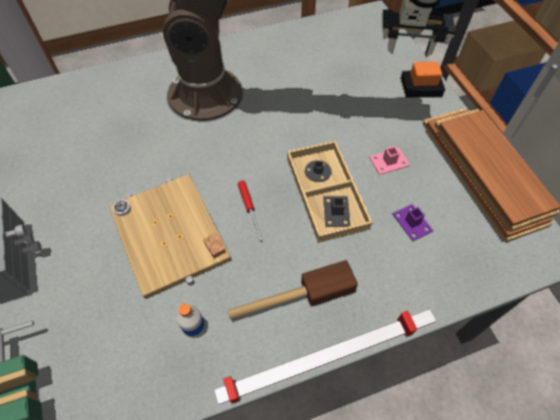

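Candidates in the top picture: the dark rectangular flange in the bin (209,205), which fits the description; the round flange (205,268); the pink look-alike (110,251); the purple look-alike (130,159). I choose (209,205). The brass inserts are at about (396,233), (415,231), (400,265) and (419,263), the cork at (363,204) and the tin at (455,296).

```bash
cat > m.py <<'E'
from h import *
def brass(im,b):
    # inserts: saturated yellow blobs on the board
    h=cv2.cvtColor(b,cv2.COLOR_BGR2HSV)
    m=cv2.inRange(h,(20,150,120),(35,255,255)); return m
E
python3 - <<'E'
from m import *
im,b=grab("top")
h=cv2.cvtColor(b,cv2.COLOR_BGR2HSV)
print("brass px",h[233,393:400].tolist(),"wood",h[245,380].tolist(),"flange",h[195,205].tolist(),h[215,200].tolist(),"floor",h[225,225].tolist())
m=brass(im,b);n,_,st,c=cv2.connectedComponentsWithStats(m)
for i in range(1,n):
    if st[i,4]>15: print("brass",c[i].round(1),st[i,4],ray(im,c[i],.027).round(4))
# flange dark region in compartment
d=((b.max(2)<95)*255).astype('uint8');d[:,:178]=0;d[:,242:]=0;d[:172]=0;d[236:]=0
cs,_=cv2.findContours(d,cv2.RETR_EXTERNAL,cv2.CHAIN_APPROX_NONE)
for k in cs:
    if cv2.contourArea(k)>100:
        P=np.array([ray(im,p[0],.011)[:2] for p in k],np.float32)
        print(cv2.contourArea(k),cv2.minAreaRect(P))
A=cv2.resize(b[165:245,165:250],None,fx=7,fy=7,interpolation=cv2.INTER_CUBIC)
cv2.imwrite("pics/crop1.png",A)
E
```

```text
brass px [[22, 160, 198], [22, 160, 180], [22, 155, 140], [21, 153, 140], [22, 159, 180], [22, 162, 203], [21, 155, 198]] wood [18, 129, 186] flange [8, 13, 81] [10, 18, 83] floor [18, 115, 171]
brass [414.4 230.9] 48 [ 0.5288 -0.2502  0.027 ]
brass [395.6 233. ] 46 [ 0.5232 -0.2071  0.027 ]
brass [418.4 262.4] 50 [ 0.4572 -0.2596  0.027 ]
brass [399.4 264.5] 50 [ 0.4516 -0.2161  0.027 ]
1078.5 ((0.58170485496521, 0.22420132160186768), (0.0650562196969986, 0.09448564052581787), 70.0499496459961)
```

View pics/crop1.png

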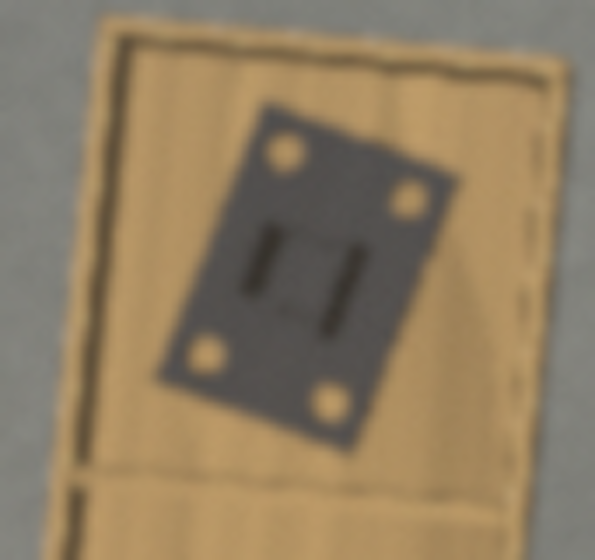

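The crop confirms the choice. It is a dark rectangular plate with four holes and a square tube, and the long axis slopes in the image. Insert spacing measures 72 x 44 mm, as it should. Next I measure the flange by its holes and work out the moves.

```bash
cat >> m.py <<'E'
from scipy.spatial.transform import Rotation as R
def holes(im,b,roi,z,zc):
    # dark plate within roi (u0,u1,v0,v1) ; holes = bright blobs inside its hull; zc: height to project holes
    u0,u1,v0,v1=roi;d=np.zeros(b.shape[:2],np.uint8)
    d[v0:v1,u0:u1]=(b[v0:v1,u0:u1].max(2)<95)*255
    cs,_=cv2.findContours(d,cv2.RETR_EXTERNAL,cv2.CHAIN_APPROX_NONE);k=max(cs,key=cv2.contourArea)
    f=np.zeros_like(d);cv2.drawContours(f,[cv2.convexHull(k)],-1,255,-1);f=cv2.erode(f,np.ones((5,5)))
    n,_,st,c=cv2.connectedComponentsWithStats(f&~d)
    return [(c[i],st[i,4],ray(im,c[i],zc)) for i in range(1,n) if st[i,4]>3]
def todo(g,yaw,tz):
    # move needed in tool units from now to grip TCP at (x,y,tz), tool y along yaw
    s=env.observe();q=R.from_quat(s["eef_rot"]);M=q.as_matrix()
    d=M.T@(np.array([g[0],g[1],tz])-s["ee_pos"])
    a=np.arctan2(M[1,1],M[0,1]);e=(yaw-a+np.pi/2)%np.pi-np.pi/2
    tilt=M.T@np.cross(M[:,2],[0,0,-1])
    print("t",round(s["time"],2),"ee",np.round(s["ee_pos"],4),"toolyaw",a.round(4),"shift",(d/.25).round(3),"turn",(np.append(tilt[:2],-e)/np.radians(8)).round(3),"F",np.round(s["contact_force"],2),"w",np.round(s["gripper_width"],4))
    return M
E
python3 - <<'E'
from m import *
im,b=grab("top")
H=holes(im,b,(178,242,172,236),.011,.009)
for h in H: print(h[0].round(1),h[1],h[2].round(4))
P=np.array([h[2] for h in H]);print(P.mean(0).round(4))
# cross-check with scene view: dark tube top centre height .056
todo((.582,.2245),-.372,.19)
E
```

```text
[205.7 186.6] 30 [0.6227 0.2322 0.009 ]
[222.4 193.3] 32 [0.6077 0.193  0.009 ]
[194.5 215.1] 34 [0.5558 0.2562 0.009 ]
[211.4 221.5] 31 [0.5419 0.2167 0.009 ]
[0.582  0.2245 0.009 ]
t 0.2 ee [0.2817 0.5576 0.2262] toolyaw 1.1029 shift [-1.673 -0.647  0.146] turn [-7.0000e-03  1.0000e-03  1.0563e+01] F [-0.61 -0.88 -0.59] w 0.0915
```

Request:
move_arm --increments '[[[0,0,0],[-0.14,-0.054,0.012],0.3],[[0,0,0],[-0.14,-0.054,0.012],0.3],[[0,0,0],[-0.14,-0.054,0.012],0.3],[[0,0,0],[-0.14,-0.054,0.012],0.3],[[0,0,0],[-0.14,-0.054,0.012],0.3],[[0,0,0],[-0.14,-0.054,0.012],0.3],[[0,0,0],[-0.14,-0.054,0.012],0.3],[[0,0,0],[-0.14,-0.054,0.012],0.3],[[0,0,0],[-0.14,-0.054,0.012],0.3],[[0,0,0],[-0.14,-0.054,0.012],0.3],[[0,0,0],[-0.14,-0.054,0.012],0.3],[[0,0,0],[-0.14,-0.054,0.012],0.3],[[0,0,1],[0,0,0],0.3],[[0,0,1],[0,0,0],0.3],[[0,0,1],[0,0,0],0.3],[[0,0,1],[0,0,0],0.3],[[0,0,1],[0,0,0],0.3],[[0,0,1],[0,0,0],0.3],[[0,0,1],[0,0,0],0.3],[[0,0,1],[0,0,0],0.3]]'

```text
time: 2.7
ee_pos: [0.5913, 0.2113, 0.1846]
eef_rot: [0.724, 0.69, -0.004, -0.001]
contact_force: [-0.3, 0.4, 0.2]
gripper_width: 0.0595
```

```bash
python3 -c "
from m import *
todo((.582,.2245),-.346,.12)"
```

```text
t 2.7 ee [0.5913 0.2113 0.1846] toolyaw -0.0489 shift [ 0.052 -0.038  0.258] turn [-0.044  0.034  2.128] F [-0.29  0.41  0.22] w 0.0595
```

Request:
move_arm --increments '[[[-0.02,0.01,0.71],[0.02,-0.015,0.08],0.3],[[-0.02,0.01,0.71],[0.02,-0.015,0.08],0.3],[[0,0.01,0.71],[0.02,-0.01,0.08],0.3],[[0,0,0],[0,0,0],0.3]]'

```text
time: 3.2
ee_pos: [0.583, 0.228, 0.1228]
eef_rot: [0.821, 0.571, -0.0, 0.001]
contact_force: [0.3, 0.1, 0.0]
gripper_width: 0.0597
```

Run:
```python
from m import *
todo((.582,.2245),-.346,.12)
im,b=grab("scene")
u,v=proj(im,(.582,.2245,.056)).astype(int);print(u,v)
A=b[v-65:v+65,u-80:u+80].copy();
for yy,xx in ((18,0),(-18,0),(0,18),(0,-18)):pass
c,s=np.cos(-.346),np.sin(-.346)
Q=[(.582+c*x-s*y,.2245+s*x+c*y,.011) for x,y in((50,35),(-50,35),(-50,-35),(50,-35)) for x,y in [(x/1e3,y/1e3)]]
T=[(.582+c*x-s*y,.2245+s*x+c*y,.056) for x,y in((16,16),(-16,16),(-16,-16),(16,-16)) for x,y in [(x/1e3,y/1e3)]]
A=cv2.resize(A,None,fx=4,fy=4,interpolation=cv2.INTER_CUBIC)
for L,col in((Q,(0,255,0)),(T,(0,0,255))):
    cv2.polylines(A,[np.array([(proj(im,p)-[u-80,v-65]+.5)*4 for p in L],np.int32)],True,col,1)
cv2.imwrite("pics/scene1.png",A)
```

```text
t 3.2 ee [0.583  0.228  0.1228] toolyaw -0.3561 shift [-0.014  0.001  0.011] turn [ 0.003  0.01  -0.072] F [0.3  0.05 0.01] w 0.0597
338 200
```

View pics/scene1.png

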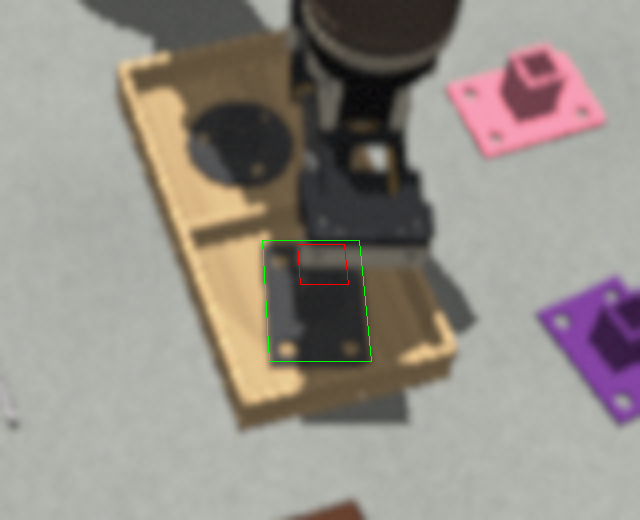

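The scene view agrees: the drawn plate outline lies on the dark plate in the far compartment, with corners at about (263,241) and (371,361). Now the descent and grip.

Request:
move_arm --increments '[[[0,0.01,-0.07],[-0.014,0,0.06],0.3],[[0,0,0],[0,0,0.08],0.3],[[0,0,0],[0,0,0.08],0.3],[[0,0,0],[0,0,0.06],0.3]]'

```text
time: 3.75
ee_pos: [0.5855, 0.2229, 0.0539]
eef_rot: [0.816, 0.578, 0.004, 0.001]
contact_force: [-0.6, -0.2, 0.1]
gripper_width: 0.0595
```

```bash
python3 -c "
from m import *
todo((.582,.2245),-.346,.02)"
```

```text
t 3.75 ee [0.5855 0.2229 0.0539] toolyaw -0.3392 shift [ 0.001 -0.016  0.136] turn [ 0.046 -0.037  0.049] F [-0.59 -0.18  0.08] w 0.0595
```

Request:
move_arm --increments '[[[0.04,-0.03,0.05],[0,-0.016,0.05],0.3],[[0,0,0],[0,0,0.05],0.3],[[0,0,0],[0,0,0.03],0.3],[[0,0,0],[0,0,0],0.3]]'

```text
time: 4.25
ee_pos: [0.5814, 0.2237, 0.0188]
eef_rot: [0.818, 0.575, -0.0, -0.0]
contact_force: [0.5, -0.3, -0.4]
gripper_width: 0.0597
```

```bash
python3 -c "
from m import *
todo((.582,.2245),-.346,.02)"
```

```text
t 4.25 ee [0.5814 0.2237 0.0188] toolyaw -0.3458 shift [ 0.004  0.001 -0.005] turn [-0.002 -0.001  0.002] F [ 0.54 -0.29 -0.35] w 0.0597
```

On target, so I close the gripper (35 N) and lift.

Request:
move_arm --increments '[[[0,0,0],[0,0,0],-1],[[0,0,0],[0,0,0],-1],[[0,0,0],[0,0,0],-1],[[0,0,0],[0,0,0],-1],[[0,0,0],[0,0,0],-1],[[0,0,0],[0,0,0],-1],[[0,0,0],[0,0,-0.03],-1],[[0,0,0],[0,0,-0.05],-1],[[0,0,0],[0,0,-0.08],-1],[[0,0,0],[0,0,-0.08],-1],[[0,0,0],[0,0,-0.08],-1],[[0,0,0],[0,0,-0.08],-1],[[0,0,0],[0,0,-0.08],-1],[[0,0,0],[0,0,0],-1]]' --grip_force 35

```text
time: 6.0
ee_pos: [0.5818, 0.2235, 0.1489]
eef_rot: [0.818, 0.575, 0.002, 0.0]
contact_force: [0.3, -0.0, -3.2]
gripper_width: 0.0319
```

Run:
```python
from m import *
# inserts: mean .4902,-.2333, yaw .13
todo((.4902,-.2333),.13,.14)
```

```text
t 6.0 ee [0.5818 0.2235 0.1489] toolyaw -0.3462 shift [-1.843  0.275  0.031] turn [ 0.015 -0.02  -3.411] F [ 0.26 -0.04 -3.22] w 0.0319
```

Held (32 mm opening, 3.2 N of weight). Next, carry it across to the board.

Request:
move_arm --increments '[[[0,0,0],[-0.06,0.01,0],-1],[[0,0,0],[-0.1,0.015,0],-1],[[0,0,0],[-0.13,0.02,0],-1],[[0,0,0],[-0.13,0.02,0],-1],[[0,0,0],[-0.13,0.02,0],-1],[[0,0,0],[-0.13,0.02,0],-1],[[0,0,0],[-0.13,0.02,0],-1],[[0,0,0],[-0.13,0.02,0],-1],[[0,0,0],[-0.13,0.02,0],-1],[[0,0,0],[-0.13,0.02,0],-1],[[0,0,0],[-0.13,0.02,0],-1],[[0,0,0],[-0.13,0.02,0],-1],[[0,0,0],[-0.13,0.02,0],-1],[[0,0,0],[-0.13,0.02,0],-1],[[0,0,0],[-0.08,0.01,0],-1],[[0,0,-0.7],[0,0,0],-1],[[0,0,-0.9],[0,0,0],-1],[[0,0,-0.9],[0,0,0],-1],[[0,0,-0.8],[0,0,0],-1],[[0,0,0],[0,0,0],-1]]'

```text
time: 8.5
ee_pos: [0.45, -0.2691, 0.1385]
eef_rot: [0.674, 0.739, -0.01, -0.008]
contact_force: [0.5, 0.2, -3.0]
gripper_width: 0.0321
```

Run:
```python
from m import *
todo((.4902,-.2333),.13,.14)
```

```text
t 8.5 ee [ 0.45   -0.2691  0.1385] toolyaw 0.0912 shift [ 0.128  0.173 -0.011] turn [-0.189  0.011 -0.278] F [ 0.5   0.25 -2.99] w 0.0321
```

Request:
move_arm --increments '[[[-0.1,0,-0.14],[0.04,0.06,0],-1],[[-0.09,0,-0.14],[0.04,0.06,0],-1],[[0,0,0],[0.04,0.05,0.04],-1],[[0,0,0],[0,0,0.06],-1],[[0,0,0],[0,0,0.06],-1],[[0,0,0],[0,0,0.03],-1],[[0,0,0],[0,0,0],-1]]'

```text
time: 9.38
ee_pos: [0.4898, -0.2318, 0.085]
eef_rot: [0.661, 0.751, -0.0, -0.001]
contact_force: [-0.8, 1.1, -2.9]
gripper_width: 0.0318
```

Run:
```python
from m import *
M=todo((.4902,-.2333),.13,.06)
for n in ("top","scene"):
    im,b=grab(n)
    s=env.observe();u,v=proj(im,np.array(s["ee_pos"])).astype(int);print(n,u,v)
    A=cv2.resize(b[max(0,v-60):v+60,max(0,u-80):u+80],None,fx=5,fy=5,interpolation=cv2.INTER_CUBIC)
    cv2.imwrite(f"pics/{n}2.png",A)
```

```text
t 9.38 ee [ 0.4898 -0.2318  0.085 ] toolyaw 0.1278 shift [-0.006  0.001  0.1  ] turn [-0.01  -0.002 -0.016] F [-0.83  1.08 -2.88] w 0.0318
top 414 248
scene 162 216
```

View pics/top2.png

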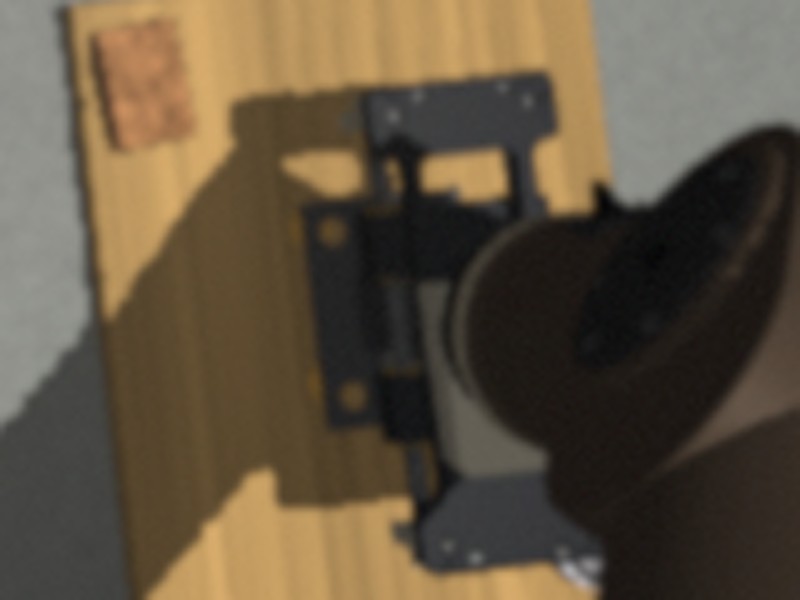

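View pics/scene2.png

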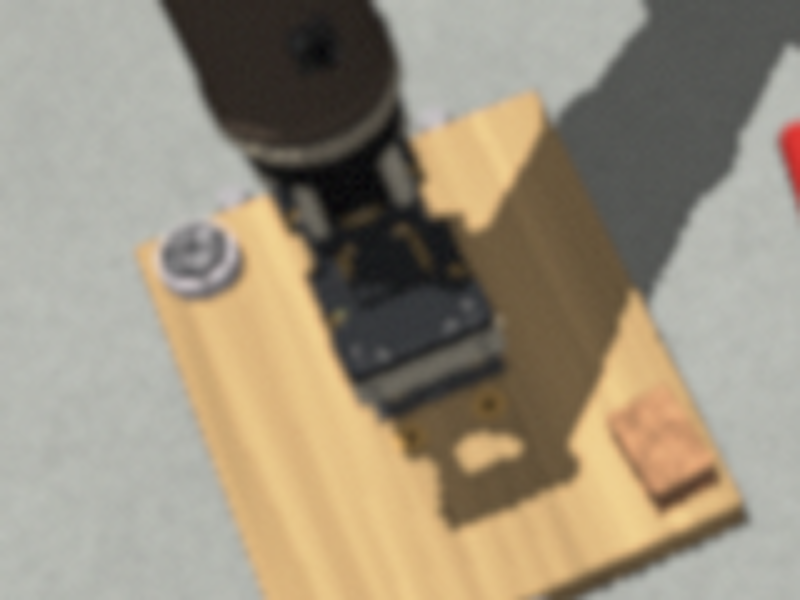

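The top view shows the two +y side holes at about (400.6,234.4) and (404.6,267.2). In the scene view the plate is hidden under the gripper. I go down to the hover height first, then measure.

Request:
move_arm --increments '[[[0,0,0],[-0.006,0,0.04],-1],[[0,0,0],[0,0,0.04],-1],[[0,0,0],[0,0,0.01],-1],[[0,0,0],[0,0,0],-1]]'

```text
time: 9.98
ee_pos: [0.491, -0.2342, 0.0625]
eef_rot: [0.661, 0.751, 0.0, 0.001]
contact_force: [-0.1, 0.5, -2.4]
gripper_width: 0.0314
```

Run:
```python
from m import *
todo((.4902,-.2333),.13,.06)
im,b=grab("top")
s=env.observe();z=s["ee_pos"][2]-.0128+.0025
c,sn=np.cos(.13),np.sin(.13)
A=cv2.resize(b[205:295,370:450],None,fx=6,fy=6,interpolation=cv2.INTER_CUBIC)
C=np.array([.4902,-.2333])
for x in(.036,-.036):
    I=C+[c*x-sn*.022,sn*x+c*.022];u,v=np.round(proj(im,(*I,z))).astype(int)
    w=cv2.cvtColor(b[v-6:v+7,u-6:u+7],cv2.COLOR_BGR2HSV).astype(float)
    m=((w[...,1]>90)&(w[...,2]>60)).astype(np.uint8);n,_,st,cc=cv2.connectedComponentsWithStats(m)
    for i in range(1,n):print(st[i,4],cc[i]+[u-6,v-6],"hole-minus-insert mm",((ray(im,cc[i]+[u-6,v-6],z)[:2]-I)*1e3).round(1))
    p=((proj(im,(*I,z))-[370,205]+.5)*6).astype(int);cv2.drawMarker(A,tuple(map(int,p)),(0,255,0),0,14,1)
cv2.imwrite("pics/top3.png",A)
```

```text
t 9.97 ee [ 0.491  -0.2342  0.0625] toolyaw 0.1271 shift [ 0.004 -0.003  0.01 ] turn [ 0.01   0.007 -0.021] F [-0.06  0.47 -2.38] w 0.0314
14 [397.57142857 227.07142857] hole-minus-insert mm [13.6  2.1]
11 [392.09090909 234.90909091] hole-minus-insert mm [-4.1 14.3]
22 [398.5        233.27272727] hole-minus-insert mm [-0.2 -0.1]
24 [402.04166667 265.45833333] hole-minus-insert mm [-0.2  1. ]
```

View pics/top3.png

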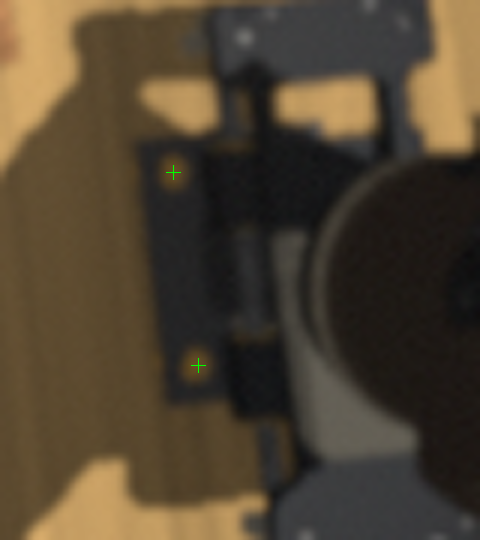

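The picture shows both visible holes on the marks at (173,172) and (198,365), off by 1 mm or less, about 22 mm above the board. I check stillness, then hand in.

Run:
```python
from m import *
for _ in range(3):
    grab("top");s=env.observe();print(np.round(s["ee_pos"],4),np.abs(s["joint_velocities"]).max().round(4),np.round(s["gripper_width"],4))
todo((.4902,-.2333),.13,.062)
print(env.hand_in())
```

```text
[ 0.4912 -0.2342  0.0628] 0.0036 0.0319
[ 0.4913 -0.2343  0.063 ] 0.0024 0.0317
[ 0.4913 -0.2342  0.063 ] 0.0024 0.0322
t 10.18 ee [ 0.4913 -0.2342  0.063 ] toolyaw 0.1273 shift [ 0.004 -0.004  0.004] turn [ 0.016  0.01  -0.02 ] F [-0.18  0.37 -2.59] w 0.0322
the job is handed in; nothing more can be done
None
```

I gripped the rectangular flange by its tube at 35 N, lifted it out of the bin and carried it over the board. I handed in at about 10.2 s with it still held in the air.

- **Alignment:** The two holes I could see were within about 1 mm of their inserts. The other two were hidden under the arm, so I infer them from the rigid plate, which was turned within 0.2° of the insert pattern.
- **Height:** The underside was about 23 mm above the board, worked out from the tool height and the grip height. The scene camera could not confirm this because the gripper hid the plate.
- **Level and stillness:** The tool was tilted less than 0.2°, and the joints were moving at no more than 0.004 rad/s.
- **Grip:** The opening was 32 mm, matching the tube, and the wrist carried about 2.6 N.
- **Checks:** None failed or disagreed. I did not measure the other objects again afterwards, but nothing in the force readings suggested a contact.

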